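# Meter panel off the riser and into the kit tray

### The job

Slide the meter panel (the thin aluminium plate with one large round hole) along the riser towards the robot until its near end sticks out some 30 mm over the riser's front edge, still lying flat and not falling off. Then take it by the side edges of the end that sticks out, lift it clear of the riser and lay it flat in the wide bay of the kit tray. Leave the similar panel with two small holes where it is.

Things in the scene. Friction and masses are not known exactly. Their poses are not given: they have to be found in the camera images.
- meter_panel: Thin flat aluminium plate, 130 (x) x 52 (y) x 3 mm, 40 to 85 g, with one round hole 36 mm wide centred at x = -25 mm. It lies flat on the riser, its -x end (nearest the robot) 20 to 50 mm behind the front edge. Origin: centre of its underside; x along its length, away from the robot, z up. Its +x half is solid; fingertips pressed there drag it along, as they grip better than the riser does.
- switch_panel: The other plate on the riser: same aluminium, size, axes and origin, but with two round holes 12 mm wide at x = -35 and -5 mm instead of the large one. It lies flat beside the meter panel, on either side, 120 to 140 mm between centres along the riser's width.
- riser_edge (a point): Middle of the front top edge of the fixed dark wooden desk riser, 260 mm deep (x), 340 wide (y), its smooth flat top 60 mm above the desk. x points from the front edge, which faces the robot, back over the top; y along the edge; z = 0 is the top. The board is 12 mm thick, the space below and in front of the edge is free. Small parts under 35 mm tall stand more than 185 mm behind the edge.
- kit_tray_bay (a point): Centre of the floor of the wide bay of the kit tray, a fixed grey open tray 188 (x) x 202 (y) x 24 mm. The bay is 180 (x) x 135 (y) mm inside, its floor 4 mm above the desk, its walls up to 20 mm above that floor; axes along its sides, z up. The narrow bay on its +y side holds a small meter and three knobs, up to 22 mm above the floor.
Mind the look-alikes: they are no part of the job. What is shaped like the meter_panel but turquoise is not meant.

How it is judged:
By the outcome, as a careful person would: the job done as asked, in the order asked, and still so for the second after the job is handed in, with the robot touching nothing.
It also fails if it takes over 48 s, if anything falls off the work surface, if the arm or the gripper's body presses on something with over 40 N, if the wrist force passes 120 N, or if a joint passes its speed limit or range.

### The arm

A 6-joint arm with a two-finger parallel gripper is mounted at the origin on the work surface. World frame = base frame: x ahead of the robot, y to its left, z up, the work surface at z = 0. Lengths are in m, angles in rad, forces in N, time in s.
With the tool pointing down it reaches from about 0.325 to 0.85 m from the base axis. Payload 15.5 kg.
Tool frame: the origin (TCP) lies between the finger pads; the fingertips stand 8 mm ahead of it and the grasp point (between the pads) lies 11 mm behind it; z points along the fingers, y is the direction in which the jaws open and shut (so a half turn about z gives the same grasp; the last joint's range is limited). The gripper opens to 91 mm and grips with 3 to 60 N. Pads are 32 mm wide; open, the fingers measure 118 mm over their backs; the gripper's body (76 mm by 178 mm) begins 60 mm behind the grasp point.
Start: joints at [-1.367, 0.494, 1.345, -0, 1.302, -0.096], TCP at [0.184, -0.597, 0.222] pointing down, gripper open.
Joint ranges: [-2.91, 2.91], [-0.82, 2.16], [0.22, 2.67], [-1.22, 4.37], [0.12, 2.79], [-3.08, 3.08]. Speed limits (rad/s): [1.89, 1.89, 2.57, 3.01, 3.01, 3.01].

### API

Orientations are given as a unit quaternion [x, y, z, w].
In Python, from station import r, grab_frame gives the robot as it stands. The module is installed in compiled form; this text tells all that it offers.
- The arm moves only by the tool jog_arm, never from a script. Its argument "series" is a list of rows, each an object of numbers: "x", "y", "z": the shift along the tool's x, y, z in cm; "spin": the turn about the tool's z in degrees. In form: [{"x": .., "y": .., "z": .., "spin": ..}, ...]. A call has 1 to 20 rows; each row is the pose to reach, as a shift and turn from the pose commanded when the call began, along the tool's axes at that moment; what a row does not reach only later rows make up. A row lasts 1/8 s, in which the tool goes at most 62.5 mm and 10.7 degrees, less where a joint would pass 70% of its speed; a pose out of reach is approached as far as the arm can. A call with a gripper value outside its range is refused whole. "claw" is the opening, from 0 (shut) to 1 (fully open), set as the call begins (left out, the last holds). The fingers move at their own pace and stop on an object; "newtons" is the grip in N (left out, the last holds). Time passes only in rows, so rows that repeat a pose let the fingers close. It gives the time, the measured TCP pose, the force and the opening at its end, in the units of the state.
- r.sense(): the state, without advancing time (a new reading comes with each control period).
- grab_frame(name): name is "scene" or "top"; returns a dict with "frame" (400x640x3 uint8, red, green, blue), "fx", "fy", "cx", "cy" (pixels), "rvec" (rotation vector, rad) and "tvec" (3), from world to camera coordinates, as OpenCV has them. Camera axes: x right, y down, z forward; pixel columns grow to the right and rows downward; lengths in m; the calibration is good to about 2 mm. A picture is of the moment at which its call begins. There is no depth.
- r.close_job(): hands the job in, once; it reports no verdict.
The state is a dict: "time": time; "joints": joint angles; "qd": joint speeds; "effort": joint torques, N m; "eef_pos": TCP position; "tcp_rot": TCP orientation; "force": force on the tool from outside, world axes, zero at the start; "ft_torque": the same for the moment, N m; "finger_gap": finger opening in m.
Only numpy, scipy, OpenCV 4.12 (cv2) and the standard library are available. Lean on these libraries where they do the work, as an engineer would, in place of code of your own. Each camera call takes 0.05 s, during which the arm holds its last target. There are 200 camera calls.

## Working session

There is one attempt and no reset: what is moved stays moved. The work goes in short steps, Python scripts to look and compute and a tool call to move; the robot and the scene stay as the last step left them, time stands still between calls to the robot, and variables do not carry over. Pictures are saved under pics/ and viewed, about 8 in all and at most 12, crops included, and the job is handed in when it is done.

Besides the shell and the picture viewer there is one more tool, called as a command line: name --argument value ..., lists and objects as JSON in quotes. jog_arm: Moves the arm, as the interface text tells. Its arguments: {"type":"object","properties":{"series":{"type":"array","items":{"type":"object","properties":{"x":{"type":"number"},"y":{"type":"number"},"z":{"type":"number"},"spin":{"type":"number"}}}},"claw":{"type":"number"},"newtons":{"type":"number"}},"required":["series"]}

```bash
mkdir -p pics
cat > h.py <<'E'
import numpy as np, cv2
from station import r, grab_frame
def snap(name,fn):
    f=grab_frame(name); cv2.imwrite('pics/'+fn,cv2.cvtColor(f['frame'],cv2.COLOR_RGB2BGR)); 
    np.savez('pics/'+fn[:-4],**f); return f
def ray(f,px,z):
    R,_=cv2.Rodrigues(np.array(f['rvec'],float)); t=np.array(f['tvec'],float).ravel()
    px=np.atleast_2d(px).astype(float)
    d=np.c_[(px[:,0]-f['cx'])/f['fx'],(px[:,1]-f['cy'])/f['fy'],np.ones(len(px))]@R
    c=-R.T@t
    return c+d*((z-c[2])/d[:,2])[:,None]
E
python3 -c "
from h import *
for n in ('top','scene'):
    f=snap(n,n+'0.png'); R,_=cv2.Rodrigues(np.array(f['rvec'],float)); print(n,f['fx'],-R.T@np.array(f['tvec']).ravel())
print(r.sense())"
```

```text
top 422.6400287917737 [ 0.46433738 -0.06071309  1.1031723 ]
scene 434.3108821626017 [1.16384296 0.10411878 1.09406592]
{'time': 0.1, 'joints': array([-1.36750678e+00,  4.94130352e-01,  1.34605607e+00,  1.15951778e-05,
        1.30248803e+00, -9.54857263e-02]), 'qd': array([-0.00026908, -0.00145108,  0.00034943, -0.00025256,  0.00022967,
       -0.00113374]), 'effort': array([ 1.34420778e-03, -8.80240345e+01, -3.82542694e+01,  7.09308777e-02,
        4.83703183e-02, -5.37114238e-05]), 'eef_pos': array([ 0.18391849, -0.59698852,  0.22139654]), 'tcp_rot': array([ 9.88862488e-01,  1.48831071e-01, -2.35600880e-05, -5.40413089e-04]), 'force': array([-0.05923268, -0.69361989,  0.41257999]), 'ft_torque': array([-0.01180045, -0.03519276,  0.06691434]), 'finger_gap': 0.09113703348318808}
```

View pics/top0.png

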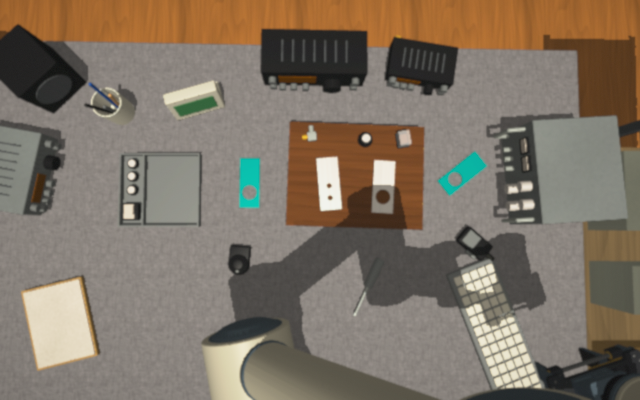

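View pics/scene0.png

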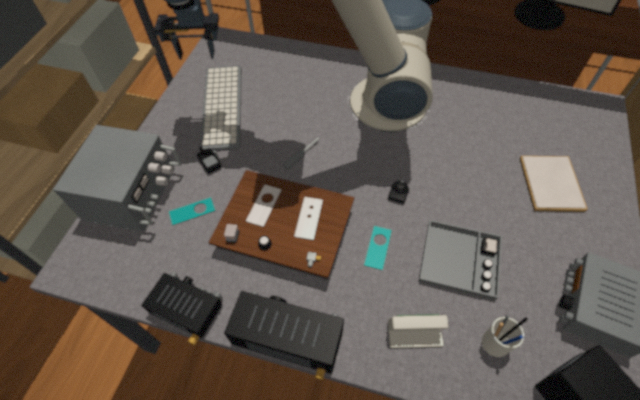

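Top view: the meter panel is at (383,187) and the switch panel at (329,184). The riser's front edge is near row 227, and the wide bay spans columns 144–201, rows 153–224. The arm's shadow falls on part of the meter panel.

```bash
cat > m.py <<'E'
from h import *
def measure(fn):
    f=dict(np.load('pics/'+fn)); im=f['frame']; hsv=cv2.cvtColor(im,cv2.COLOR_RGB2HSV)
    i=im.astype(int)
    brown=((i[...,0]-i[...,2]>18)&(i[...,0]>1.35*i[...,2])).astype(np.uint8)
    roi=np.zeros_like(brown); roi[105:240,270:440]=1
    brown=cv2.morphologyEx(brown*roi,cv2.MORPH_OPEN,np.ones((3,3)))
    cs=max(cv2.findContours(brown,cv2.RETR_EXTERNAL,cv2.CHAIN_APPROX_NONE)[0],key=cv2.contourArea)
    box=cv2.boxPoints(cv2.minAreaRect(cv2.convexHull(cs)))
    print('riser px',box.round(1).tolist()); print(ray(f,box,.06).round(4))
    inner=cv2.erode(cv2.fillConvexPoly(np.zeros_like(brown),cv2.convexHull(cs),1),np.ones((3,3)))
    nb=((i[...,0]<1.3*i[...,2])&(i.sum(2)>150)).astype(np.uint8)*inner
    for c in cv2.findContours(nb,cv2.RETR_EXTERNAL,cv2.CHAIN_APPROX_NONE)[0]:
        if cv2.contourArea(c)>500:
            rc=cv2.minAreaRect(c); b=ray(f,cv2.boxPoints(rc),.063)
            print('panel px',rc); print(ray(f,rc[0],.063).round(4),b.round(4).tolist())
    return f
if __name__=='__main__':
    f=measure('top0.npz')
    print('tray floor', ray(f,[[146,155],[200,155],[200,222],[146,222]],.02).round(3))
    im=f['frame']
    a=cv2.resize(im[110:240,280:430],None,fx=4,fy=4,interpolation=cv2.INTER_CUBIC)[:,:,::-1]
    b=cv2.resize(im[145:233,115:207],None,fx=4,fy=4,interpolation=cv2.INTER_CUBIC)[:,:,::-1]
    o=np.zeros((520,600+0,3),np.uint8); o[:]=a; cv2.imwrite('pics/c1.png',o); cv2.imwrite('pics/c2.png',b)
E
python3 m.py
```

```text
riser px [[285.20001220703125, 224.89999389648438], [288.70001220703125, 120.5999984741211], [425.5, 125.19999694824219], [421.8999938964844, 229.5]]
[[ 0.4679 -0.0118  0.06  ]
 [ 0.7281 -0.0176  0.06  ]
 [ 0.721  -0.362   0.06  ]
 [ 0.4587 -0.3506  0.06  ]]
panel px ((383.0287170410156, 186.4264373779297), (21.57305145263672, 52.784061431884766), 2.8624048233032227)
[[ 0.5648 -0.2535  0.063 ]] [[0.5005, -0.2232, 0.063], [0.6319, -0.23, 0.063], [0.6298, -0.284, 0.063], [0.4982, -0.2767, 0.063]]
panel px ((328.48773193359375, 183.36474609375), (52.963409423828125, 21.909648895263672), 84.80557250976562)
[[ 0.5712 -0.1179  0.063 ]] [[0.6342, -0.0845, 0.063], [0.6397, -0.1387, 0.063], [0.5086, -0.151, 0.063], [0.5033, -0.0972, 0.063]]
tray floor [[0.644 0.347 0.02 ]
 [0.646 0.21  0.02 ]
 [0.474 0.206 0.02 ]
 [0.473 0.342 0.02 ]]
```

View pics/c1.png

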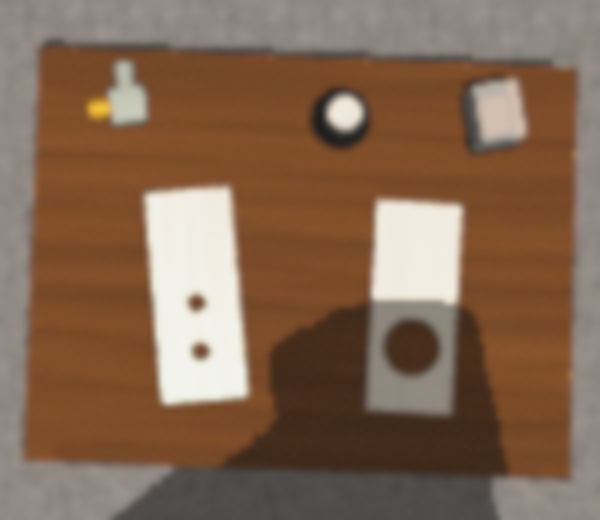

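View pics/c2.png

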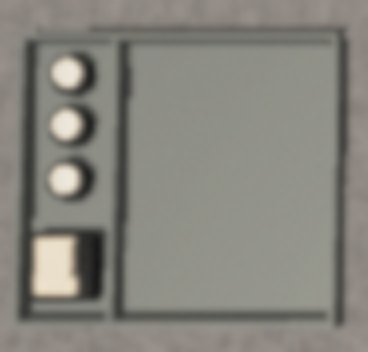

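The crops confirm the panels, the riser edge and an empty wide bay. I'm adding a helper that converts world targets to jog units, then I'll approach.

```bash
cat > go.py <<'E'
import sys; from h import *
from scipy.spatial.transform import Rotation as Ro
x,y,z,yaw=map(float,sys.argv[1:5])
s=r.sense(); R=Ro.from_quat(s['tcp_rot']); M=R.as_matrix()
d=M.T@(np.array([x,y,z])-s['eef_pos'])*100
cy=np.degrees(np.arctan2(M[1,0],M[0,0]))
print('t',s['time'],'pos',s['eef_pos'].round(4),'yaw',cy.round(2),'F',s['force'].round(1),'gap',round(s['finger_gap'],4))
print('shift cm',d.round(2),'spin',round(cy-yaw,2))
E
python3 go.py .595 -.255 .125 -3.05
```

```text
t 0.1 pos [ 0.1839 -0.597   0.2214] yaw 17.12 F [-0.1 -0.7  0.4] gap 0.0911
shift cm [ 49.35 -20.57   9.67] spin 20.17
```

jog_arm --series '[{"x": 4, "y": -1.7, "z": 0, "spin": 2}, {"x": 9, "y": -3.8, "z": 0, "spin": 4}, {"x": 14, "y": -5.9, "z": 0, "spin": 6}, {"x": 19, "y": -8, "z": 0, "spin": 8}, {"x": 24, "y": -10, "z": 0, "spin": 10}, {"x": 29, "y": -12.1, "z": 0, "spin": 12}, {"x": 34, "y": -14.2, "z": 0, "spin": 14}, {"x": 39, "y": -16.3, "z": 2, "spin": 16}, {"x": 44, "y": -18.3, "z": 4, "spin": 18}, {"x": 47, "y": -19.6, "z": 7, "spin": 20.2}, {"x": 49.3, "y": -20.6, "z": 9.7, "spin": 20.2}, {"x": 49.3, "y": -20.6, "z": 9.7, "spin": 20.2}, {"x": 49.3, "y": -20.6, "z": 9.7, "spin": 20.2}]' --claw 0 --newtons 20

```text
time: 1.72
eef_pos: [0.5943, -0.2558, 0.1253]
tcp_rot: [1.0, -0.027, -0.0, 0.0]
force: [0.0, -0.3, -0.2]
finger_gap: 0.0005
```

```bash
python3 go.py .595 -.255 .073 -3.05
```

```text
t 1.725 pos [ 0.5943 -0.2558  0.1253] yaw -3.08 F [ 0.  -0.3 -0.2] gap 0.0005
shift cm [ 0.07 -0.08  5.23] spin -0.03
```

Descend to just above the plate, then press in small steps.

jog_arm --series '[{"z": 2}, {"z": 3.8}, {"z": 4.7}, {"z": 5.0}, {"z": 5.2}, {"z": 5.2}, {"z": 5.2}]'

```text
invalid input at $.series[0]: expected keys x, y, z, spin
```

jog_arm --series '[{"z": 0.1}, {"z": 0.2}, {"z": 0.2}]'

```text
invalid input at $.series[0]: expected keys x, y, z, spin
```

jog_arm --series '[{"z": 0.05}, {"z": 0.1}, {"z": 0.1}]'

```text
invalid input at $.series[0]: expected keys x, y, z, spin
```

jog_arm --series '[{"x": 0, "y": 0, "spin": 0, "z": 2}, {"x": 0, "y": 0, "spin": 0, "z": 3.8}, {"x": 0, "y": 0, "spin": 0, "z": 4.7}, {"x": 0, "y": 0, "spin": 0, "z": 5.0}, {"x": 0, "y": 0, "spin": 0, "z": 5.2}, {"x": 0, "y": 0, "spin": 0, "z": 5.2}, {"x": 0, "y": 0, "spin": 0, "z": 5.2}]'

```text
time: 2.6
eef_pos: [0.5947, -0.2554, 0.0733]
tcp_rot: [1.0, -0.027, 0.0, 0.0]
force: [0.7, -0.6, 0.8]
finger_gap: 0.0002
```

jog_arm --series '[{"x": 0, "y": 0, "spin": 0, "z": 0.1}, {"x": 0, "y": 0, "spin": 0, "z": 0.2}, {"x": 0, "y": 0, "spin": 0, "z": 0.2}]'

```text
time: 2.98
eef_pos: [0.5946, -0.2553, 0.0713]
tcp_rot: [1.0, -0.027, 0.0, 0.0]
force: [-0.7, 0.4, 6.5]
finger_gap: 0.0004
```

jog_arm --series '[{"x": 0, "y": 0, "spin": 0, "z": 0.05}, {"x": 0, "y": 0, "spin": 0, "z": 0.05}]'

```text
time: 3.22
eef_pos: [0.5946, -0.2553, 0.0713]
tcp_rot: [1.0, -0.027, 0.0, 0.0]
force: [-3.9, 2.7, 13.1]
finger_gap: 0.0007
```

jog_arm --series '[{"x": -0.2, "y": 0, "spin": 0, "z": 0}, {"x": -0.6, "y": 0, "spin": 0, "z": 0}, {"x": -1.1, "y": 0, "spin": 0, "z": 0}, {"x": -1.6, "y": 0, "spin": 0, "z": 0}, {"x": -2.1, "y": 0, "spin": 0, "z": 0}, {"x": -2.6, "y": 0, "spin": 0, "z": 0}, {"x": -3.1, "y": 0, "spin": 0, "z": 0}, {"x": -3.5, "y": 0, "spin": 0, "z": 0}, {"x": -3.8, "y": 0, "spin": 0, "z": 0}, {"x": -4, "y": 0, "spin": 0, "z": 0}, {"x": -4, "y": 0, "spin": 0, "z": 0}]'

```text
time: 4.6
eef_pos: [0.5554, -0.2537, 0.0713]
tcp_rot: [1.0, -0.027, 0.001, 0.001]
force: [0.4, -0.2, 9.4]
finger_gap: 0.0006
```

```bash
python3 -c "
from h import *
f=snap('top','t1.png');g=snap('scene','s1.png')
o=np.vstack([cv2.resize(f['frame'][130:260,280:440],(640,520))[:300*0+520]])[:,:,::-1]
a=cv2.resize(f['frame'][150:260,300:440],(420,330)); b=cv2.resize(g['frame'][150:290,190:370],(424,330))[:,:380]
cv2.imwrite('pics/c3.png',np.hstack([a,b])[:,:,::-1])
"; python3 go.py .5 -.25 .07 0
```

```text
t 4.7 pos [ 0.5554 -0.2536  0.0713] yaw -3.08 F [ 0.  -0.6 10. ] gap 0.0007
shift cm [-5.55 -0.07  0.11] spin -3.08
```

View pics/c3.png

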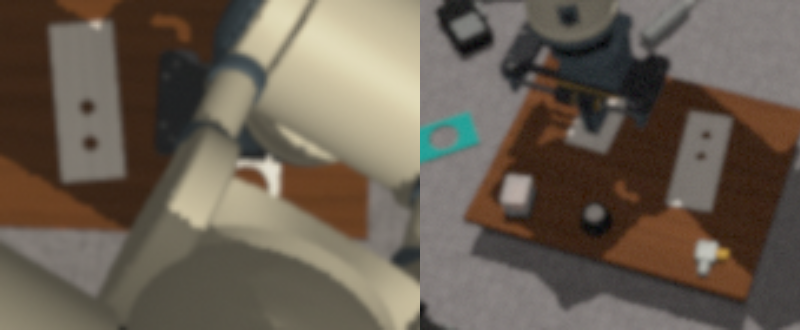

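```bash
python3 -c "
from h import *
g=dict(np.load('pics/s1.npz')); print(ray(g,[[252.4,210.7],[270.6,215]],.063))
g0=dict(np.load('pics/scene0.npz')); 
f=dict(np.load('pics/t1.npz')); print(ray(f,[[383,210],[393,216.5]],.063))"
```

```text
[[ 0.59342695 -0.2746078   0.063     ]
 [ 0.59306153 -0.22038488  0.063     ]]
[[ 0.5062626  -0.25318156  0.063     ]
 [ 0.49037072 -0.27797152  0.063     ]]
```

The far edge went from x = 0.631 to 0.593, so the plate moves with the fingers. The near end is now about flush with the edge, so I'll slide another 30 mm and lift off.

jog_arm --series '[{"x": -0.2, "y": 0, "spin": 0, "z": 0}, {"x": -0.6, "y": 0, "spin": 0, "z": 0}, {"x": -1.1, "y": 0, "spin": 0, "z": 0}, {"x": -1.6, "y": 0, "spin": 0, "z": 0}, {"x": -2.1, "y": 0, "spin": 0, "z": 0}, {"x": -2.5, "y": 0, "spin": 0, "z": 0}, {"x": -2.8, "y": 0, "spin": 0, "z": 0}, {"x": -3, "y": 0, "spin": 0, "z": 0}, {"x": -3, "y": 0, "spin": 0, "z": 0}, {"x": -3, "y": 0, "spin": 0, "z": 0}]'

```text
time: 5.95
eef_pos: [0.5255, -0.2521, 0.0713]
tcp_rot: [1.0, -0.027, 0.001, 0.001]
force: [0.8, -0.9, 10.2]
finger_gap: 0.0004
```

jog_arm --series '[{"x": 0, "y": 0, "spin": 0, "z": -0.2}, {"x": 0, "y": 0, "spin": 0, "z": -1}, {"x": 0, "y": 0, "spin": 0, "z": -4}, {"x": 0, "y": 0, "spin": 0, "z": -9}, {"x": 0, "y": 5, "spin": 0, "z": -12}, {"x": 0, "y": 10, "spin": 0, "z": -12}, {"x": 0, "y": 15, "spin": 0, "z": -12}, {"x": 0, "y": 20, "spin": 0, "z": -12}, {"x": 0, "y": 20, "spin": 0, "z": -12}]' --claw 1

```text
time: 7.08
eef_pos: [0.513, -0.4545, 0.1904]
tcp_rot: [1.0, -0.028, 0.0, 0.0]
force: [0.8, 0.1, -0.2]
finger_gap: 0.0879
```

```bash
python3 -c "
from h import *
f=snap('top','t2.png');g=snap('scene','s2.png')
a=cv2.resize(f['frame'][140:250,290:430],(560,440),interpolation=cv2.INTER_CUBIC)
b=cv2.resize(g['frame'][150:260,190:250],(240,440),interpolation=cv2.INTER_CUBIC)
cv2.imwrite('pics/c4.png',np.hstack([a,cv2.resize(g['frame'][160:270,220:280],(240,440),interpolation=cv2.INTER_CUBIC)])[:,:,::-1])
"
```

```text
(no output)
```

View pics/c4.png

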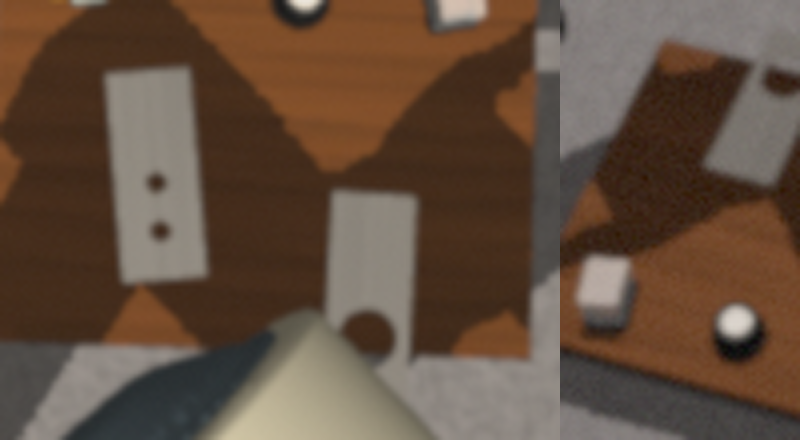

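```bash
python3 -c "
from h import *
f=dict(np.load('pics/t2.npz')); 
p=ray(f,[[372.75,187.25],[394.25,188.75],[382,224.25],[392.5,230.5]],.063);print(p)
m=(p[0]+p[1])/2; d=m-p[2]; print('yaw hole',np.degrees(np.arctan2(d[1],d[0])), 'dist(90)',np.linalg.norm(d))
e=p[0]-p[1]; print('yaw edge',np.degrees(np.arctan2(-e[0],e[1])))
print('edge pts', ray(f,[[290+110/4,140+344/4],[290+530/4,140+357/4]],.06))"
```

```text
[[ 0.56253345 -0.22783391  0.063     ]
 [ 0.55928476 -0.28144496  0.063     ]
 [ 0.47105303 -0.25057607  0.063     ]
 [ 0.45583183 -0.27655465  0.063     ]]
yaw hole -2.5891952122439106 dist(90) 0.08994789919362946
yaw edge -3.4677358877528444
edge pts [[ 0.46569088 -0.09142029  0.06      ]
 [ 0.45937291 -0.35199521  0.06      ]]
```

```bash
python3 go.py .440 -.248 .066 -3.05
```

```text
t 7.175 pos [ 0.5135 -0.4512  0.1904] yaw -3.13 F [ 0.  -0.2  0.9] gap 0.0906
shift cm [ -8.44 -19.89  12.45] spin -0.08
```

jog_arm --series '[{"x": -2.1, "y": -5, "z": 0, "spin": 0}, {"x": -4.2, "y": -10, "z": 0, "spin": 0}, {"x": -6.3, "y": -15, "z": 2, "spin": 0}, {"x": -8.4, "y": -19.9, "z": 5, "spin": 0}, {"x": -8.4, "y": -19.9, "z": 8, "spin": 0}, {"x": -8.4, "y": -19.9, "z": 8, "spin": 0}, {"x": -8.4, "y": -19.9, "z": 10, "spin": 0}, {"x": -8.4, "y": -19.9, "z": 11.5, "spin": 0}, {"x": -8.4, "y": -19.9, "z": 12.2, "spin": 0}, {"x": -8.4, "y": -19.9, "z": 12.4, "spin": 0}, {"x": -8.4, "y": -19.9, "z": 12.4, "spin": 0}, {"x": -8.4, "y": -19.9, "z": 12.4, "spin": 0}]'

```text
time: 8.68
eef_pos: [0.4409, -0.2482, 0.0668]
tcp_rot: [1.0, -0.027, 0.0, 0.0]
force: [0.6, -0.5, -0.3]
finger_gap: 0.0912
```

```bash
python3 go.py .440 -.248 .066 -3.05; python3 -c "
from h import *
f=snap('top','t3.png');g=snap('scene','s3.png')
cv2.imwrite('pics/c5.png',np.hstack([cv2.resize(x['frame'][s],(400,320),interpolation=cv2.INTER_CUBIC) for x,s in ((f,np.s_[170:250,330:430]),(g,np.s_[150:230,210:310]))])[:,:,::-1])"
```

```text
t 8.675 pos [ 0.4409 -0.2482  0.0668] yaw -3.08 F [ 0.6 -0.5 -0.3] gap 0.0912
shift cm [-0.09 -0.01  0.08] spin -0.03
```

View pics/c5.png

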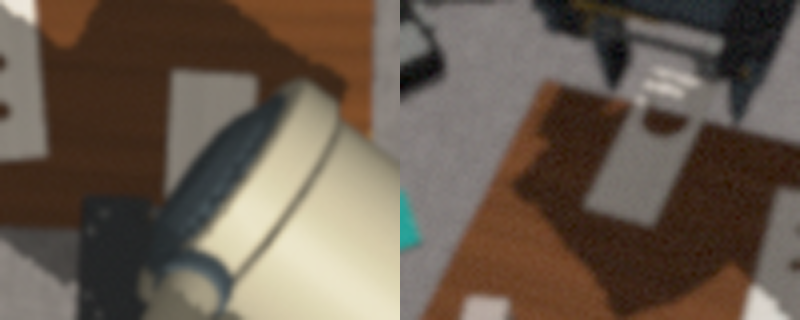

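The plate lies flat between the fingers and still sticks out over the edge (right view). Closing the gripper now.

jog_arm --series '[{"x": -0.1, "y": 0, "z": 0.05, "spin": 0}, {"x": -0.1, "y": 0, "z": 0.05, "spin": 0}, {"x": -0.1, "y": 0, "z": 0.05, "spin": 0}, {"x": -0.1, "y": 0, "z": 0.05, "spin": 0}, {"x": -0.1, "y": 0, "z": 0.05, "spin": 0}, {"x": -0.1, "y": 0, "z": 0.05, "spin": 0}]' --claw 0.5 --newtons 35

```text
time: 9.52
eef_pos: [0.4397, -0.248, 0.0659]
tcp_rot: [1.0, -0.027, -0.0, -0.0]
force: [-0.0, 0.9, 1.3]
finger_gap: 0.0509
```

```bash
python3 go.py .440 -.248 .066 -3.05
```

```text
t 9.525 pos [ 0.4397 -0.248   0.0659] yaw -3.08 F [-0.   0.9  1.3] gap 0.0509
shift cm [ 0.03  0.   -0.01] spin -0.03
```

jog_arm --series '[{"x": 0, "y": 0, "z": 0, "spin": 0}, {"x": 0, "y": 0, "z": 0, "spin": 0}, {"x": 0, "y": 0, "z": -0.3, "spin": 0}, {"x": 0, "y": 0, "z": -1, "spin": 0}, {"x": 0, "y": 0, "z": -2, "spin": 0}, {"x": 0, "y": 0, "z": -3.5, "spin": 0}, {"x": 0, "y": 0, "z": -5, "spin": 0}, {"x": 0, "y": 0, "z": -6.5, "spin": 0}, {"x": 0, "y": 0, "z": -8, "spin": 0}, {"x": 0, "y": 0, "z": -8, "spin": 0}]' --claw 0.4 --newtons 40

```text
time: 10.78
eef_pos: [0.4403, -0.2484, 0.1475]
tcp_rot: [1.0, -0.027, 0.001, 0.001]
force: [-0.4, 0.5, 0.1]
finger_gap: 0.051
```

```bash
python3 go.py .510 .276 .146 -1.8; python3 -c "
from h import *
f=snap('top','t4.png');g=snap('scene','s4.png')
cv2.imwrite('pics/c6.png',np.hstack([cv2.resize(x['frame'][s],(400,320),interpolation=cv2.INTER_CUBIC) for x,s in ((f,np.s_[170:250,330:430]),(g,np.s_[130:230,200:325]))])[:,:,::-1])"
```

```text
t 10.775 pos [ 0.4403 -0.2484  0.1475] yaw -3.08 F [-0.4  0.5  0.1] gap 0.051
shift cm [  4.14 -52.74   0.08] spin -1.28
```

View pics/c6.png

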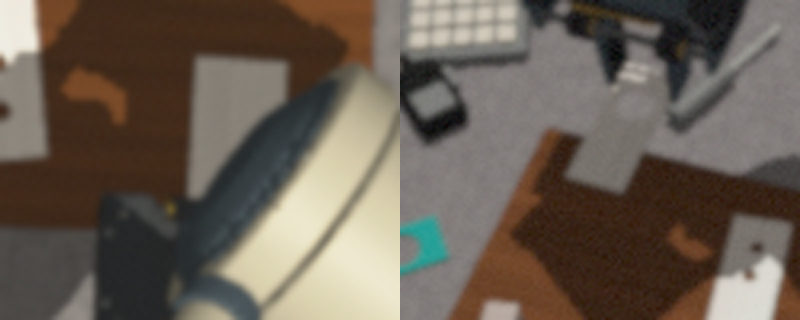

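The plate is lifted clear and level. Next I'll carry it over the bay.

jog_arm --series '[{"x": 0, "y": -2, "z": 0, "spin": 0}, {"x": 0.5, "y": -6, "z": 0, "spin": 0}, {"x": 1, "y": -10, "z": 0, "spin": 0}, {"x": 1.3, "y": -14, "z": 0, "spin": 0}, {"x": 1.6, "y": -18, "z": 0, "spin": 0}, {"x": 1.9, "y": -22, "z": 0, "spin": 0}, {"x": 2.2, "y": -26, "z": 0, "spin": 0}, {"x": 2.4, "y": -30, "z": 0, "spin": 0}, {"x": 2.6, "y": -34, "z": 0, "spin": 0}, {"x": 2.8, "y": -38, "z": 0, "spin": 0}, {"x": 3, "y": -42, "z": 0, "spin": 0}, {"x": 3.2, "y": -46, "z": 0, "spin": 0}, {"x": 3.4, "y": -49, "z": 0, "spin": -0.6}, {"x": 3.5, "y": -51.5, "z": 0, "spin": -1.3}, {"x": 3.5, "y": -52.7, "z": 0, "spin": -1.3}, {"x": 3.5, "y": -52.7, "z": 0, "spin": -1.3}, {"x": 3.5, "y": -52.7, "z": 0, "spin": -1.3}]'

```text
time: 13.0
eef_pos: [0.5026, 0.2756, 0.1458]
tcp_rot: [1.0, -0.016, -0.0, 0.0]
force: [-0.5, -1.1, 0.5]
finger_gap: 0.0505
```

```bash
python3 go.py .504 .277 .013 -1.8; python3 -c "
from h import *
f=snap('top','t5.png');g=snap('scene','s5.png')
cv2.imwrite('pics/c7.png',np.hstack([cv2.resize(x['frame'][s],(400,400),interpolation=cv2.INTER_CUBIC) for x,s in ((f,np.s_[130:250,110:230]),(g,np.s_[180:310,390:520]))])[:,:,::-1])"
```

```text
t 13.0 pos [0.5026 0.2756 0.1458] yaw -1.81 F [-0.5 -1.1  0.5] gap 0.0505
shift cm [ 0.15 -0.15 13.28] spin -0.01
```

View pics/c7.png

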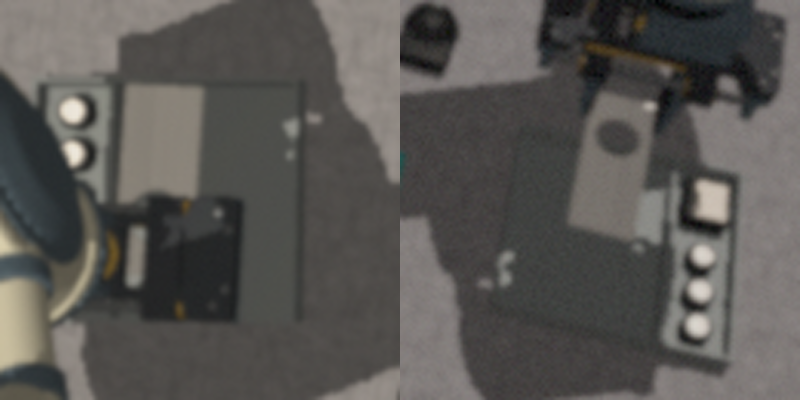

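The offset in the picture is parallax from the height, and the calculated position is centred. Lowering.

jog_arm --series '[{"x": 0.1, "y": -0.1, "z": 2, "spin": 0}, {"x": 0.1, "y": -0.1, "z": 4.5, "spin": 0}, {"x": 0.1, "y": -0.1, "z": 7, "spin": 0}, {"x": 0.1, "y": -0.1, "z": 9, "spin": 0}, {"x": 0.1, "y": -0.1, "z": 10.5, "spin": 0}, {"x": 0.1, "y": -0.1, "z": 11.5, "spin": 0}, {"x": 0.1, "y": -0.1, "z": 12.2, "spin": 0}, {"x": 0.1, "y": -0.1, "z": 12.7, "spin": 0}, {"x": 0.1, "y": -0.1, "z": 12.7, "spin": 0}, {"x": 0.1, "y": -0.1, "z": 12.7, "spin": 0}]'

```text
time: 14.35
eef_pos: [0.5042, 0.2775, 0.0193]
tcp_rot: [1.0, -0.015, 0.0, -0.0]
force: [-0.4, 0.6, -1.1]
finger_gap: 0.0506
```

jog_arm --series '[{"x": 0, "y": 0, "z": 0.1, "spin": 0}, {"x": 0, "y": 0, "z": 0.2, "spin": 0}, {"x": 0, "y": 0, "z": 0.3, "spin": 0}, {"x": 0, "y": 0, "z": 0.3, "spin": 0}]'

```text
time: 14.85
eef_pos: [0.5039, 0.2774, 0.0158]
tcp_rot: [1.0, -0.016, -0.0, 0.0]
force: [-0.0, -0.9, -0.1]
finger_gap: 0.0506
```

jog_arm --series '[{"x": 0, "y": 0, "z": 0.1, "spin": 0}, {"x": 0, "y": 0, "z": 0.2, "spin": 0}, {"x": 0, "y": 0, "z": 0.2, "spin": 0}]'

```text
time: 15.22
eef_pos: [0.5039, 0.2773, 0.0138]
tcp_rot: [1.0, -0.016, -0.0, 0.0]
force: [-0.3, 0.8, -1.1]
finger_gap: 0.0509
```

jog_arm --series '[{"x": 0, "y": 0, "z": 0.08, "spin": 0}, {"x": 0, "y": 0, "z": 0.08, "spin": 0}]'

```text
time: 15.48
eef_pos: [0.5039, 0.2773, 0.0131]
tcp_rot: [1.0, -0.016, -0.0, 0.0]
force: [0.2, -0.3, -0.4]
finger_gap: 0.051
```

jog_arm --series '[{"x": 0, "y": 0, "z": 0, "spin": 0}, {"x": 0, "y": 0, "z": 0, "spin": 0}, {"x": 0, "y": 0, "z": 0, "spin": 0}, {"x": 0, "y": 0, "z": 0, "spin": 0}, {"x": 0, "y": 0, "z": -0.5, "spin": 0}, {"x": 0, "y": 0, "z": -2, "spin": 0}, {"x": 0, "y": 0, "z": -5, "spin": 0}, {"x": 0, "y": 0, "z": -10, "spin": 0}, {"x": 0, "y": 0, "z": -14, "spin": 0}, {"x": 0, "y": -5, "z": -16, "spin": 0}, {"x": -2, "y": 0, "z": -18, "spin": 0}, {"x": -2, "y": 5, "z": -18, "spin": 0}, {"x": -2, "y": 10, "z": -18, "spin": 0}, {"x": -2, "y": 15, "z": -18, "spin": 0}, {"x": -2, "y": 20, "z": -18, "spin": 0}, {"x": -2, "y": 25, "z": -18, "spin": 0}, {"x": -2, "y": 25, "z": -18, "spin": 0}, {"x": -2, "y": 25, "z": -18, "spin": 0}]' --claw 0.75

```text
time: 17.73
eef_pos: [0.4763, 0.0282, 0.1938]
tcp_rot: [1.0, -0.016, 0.0, -0.0]
force: [0.0, 0.2, -0.0]
finger_gap: 0.0686
```

```bash
python3 go.py .504 .277 .013 -1.8; python3 -c "
from h import *
f=snap('top','t6.png');g=snap('scene','s6.png')
cv2.imwrite('pics/c8.png',np.hstack([cv2.resize(f['frame'][100:260,105:435],(495,240),interpolation=cv2.INTER_CUBIC),cv2.resize(g['frame'][200:310,410:510],(218,240),interpolation=cv2.INTER_CUBIC)])[:,:,::-1])"
```

```text
t 17.725 pos [0.4763 0.0282 0.1938] yaw -1.83 F [ 0.   0.2 -0. ] gap 0.0686
shift cm [  1.96 -24.95  18.09] spin -0.03
```

View pics/c8.png

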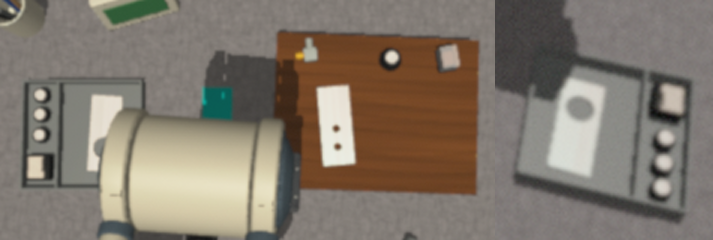

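The meter panel lies flat inside the bay (right view). The switch panel is still at about (329,183) px, the same as at the start, and the robot is clear. Handing in.

```bash
python3 -c "
from station import r
r.close_job(); print('done')"
```

```text
the job is handed in; nothing more can be done
done
```

The meter panel is lying flat in the wide bay of the kit tray, and I handed the job in at about 18 s of the 48 s limit.

- **Slide:** I pressed the plate's solid half with about 10 N and slid it about 69 mm. I calculated an overhang of about 30 mm from its far edge and hole, because the arm hid the near end from above.
- **Pick and place:** I gripped the side edges of the end that stuck out, lifted it level and lowered it into the bay. I released it an estimated 3 mm above the floor.
- **Last pictures:** The panel is flat and inside the bay walls. The switch panel is where it started, and the riser parts and the tray's other contents look undisturbed. The gripper is empty, clear of everything and reads almost no force.

**Two things to note:**
- I told the fingers to open in the same call that lifted off after the slide, while they were still touching the plate. The next picture showed no measurable shift.
- While gripping, the finger opening read 51 mm against the plate's 52 mm. I took this as pad compression or sensor offset.

No other checks failed or disagreed.

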